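# Clamp the lid of a cold-store tub with the cam lever

## Task

Clamp the blue lid down on the white tub: first, with the red-gripped lever up, turn the brass wing nut (clockwise tightens) until the lever starts to bite about halfway through its 60-degree swing, then flip the lever fully down so that it stays locked and the lid is held with about 43 N, and let go. Turn the nut only while the lever is up, never squeeze the lid anywhere near 65 N, and leave the lid, bottle, jar and can where they stand.

Things in the scene. Friction and masses are not known exactly. Their poses are not given: they have to be found in the camera images.
- clamp: cam hold-down clamp on a fixed white base plate 190 x 345 x 8 mm. Origin on the bench under the nut's stud; y runs along the clamp: tub and foot at -120 mm, nut at 0, lever at +90; z up. A blue strap rocks on the stud; the cam lifts its tail, its other end presses a rubber foot (6 N/mm in all) on the lid. The foot rod is set differently each time, by up to 4 mm either way, unmeasured: feel for it.
- nut (a joint): brass wing nut: angle in rad, grows clockwise seen from above, which lowers foot, strap, lever and nut 3.0 mm per rad; range -0.5 to 5, starts slack at 0.0 to 0.45, takes 0.25 N m, stays put. Lever at 0: gap foot to lid = 12.6 mm - 3.0 mm/rad x angle, +-4 mm (unknown rod setting). The right gap is 5.6 mm: reached between 1.0 and 3.7 rad, good within 0.3 rad.
- nut_grip (a point): point on the stud axis inside the wing nut at gripping height, about 188 mm above the bench at the start. The wings are one upright bar 52 mm long along this point's x, 12 mm thick along its y, from 16 mm below to 12 mm above the point; pinch it across the thickness from above. The strap's upper face is 29 mm below the point.
- lever (a joint): cam lever angle in rad: 0 = up (60 degrees above level), 1.05 = fully down on its stop, level; it points along the clamp's +y, away from the nut. Starts at 0 to 0.1, friction 0.58 N m, by which it stays where it is left, loaded or not. The cam lowers the foot 11.4 mm per rad, 12 mm in all. From the bite (foot meets lid) the torque to press it down grows by 0.78 N m per rad.
- lever_grip (a point): centre of the red roller grip (it spins freely on its axis) on the end of the lever, 95 mm from the pivot: 26 mm across, 30 mm long along the clamp's x axis, its end faces slightly domed. Both ends are free: it can be pinched across them from above and carried round, or pressed down from above.
- lever_pivot (a point): point on the lever's pivot axis, 116 mm above the bench with the nut at 0, sinking with the nut's 3 mm per rad, 90 mm from the nut along the clamp's +y; the axis runs along the clamp's x. Two steel cheeks, 66 mm over all in x and 40 mm long, stand beside it, up to 30 mm above it.
- tub: white open food tub 150 x 140 x 90 mm, fixed on the clamp's base plate. Origin: centre of its underside, 8 mm above the bench; z up.
- lid: loose blue lid 158 x 148 x 10 mm, 0.5 kg, lying on the tub's rim. Origin: centre of its underside, 98 mm above the bench; z up. The force between lid and tub is its own weight of 5 N plus the clamping force.
- bottle: amber glass bottle, 60 mm across, 190 mm high, bystander standing beyond the clamp. Origin: centre of its foot.
- jar: glass jar with a white cap, 64 mm across, 85 mm high, bystander beyond the lever end. Origin: centre of its foot.
- can: metal can, 66 mm across, 110 mm high, bystander on the robot's side of the clamp. Origin: centre of its foot.

How it is judged:
By the outcome, as a careful person would: the job done as asked, in the order asked, and still so for the second after the job is handed in, with the robot touching nothing.
It also fails if it takes over 72 s, if anything falls off the work surface, if the arm or the gripper's body presses on something with over 40 N, if the wrist force passes 120 N, or if a joint passes its speed limit or range.

## Robot

A 6-joint arm with a two-finger parallel gripper is mounted at the origin on the work surface. World frame = base frame: x ahead of the robot, y to its left, z up, the work surface at z = 0. Lengths are in m, angles in rad, forces in N, time in s.
With the tool pointing down it reaches from about 0.3 to 0.875 m from the base axis. Payload 6.4 kg.
Tool frame: the origin (TCP) lies midway between the tips of the shut fingers; the grasp point (between the pads) lies 19 mm behind it; z points along the fingers, y is the line along which they close (so a half turn about z gives the same grasp; the last joint's range is limited). The gripper opens to 85 mm and grips with 20 to 120 N. Pads are 22 mm wide; open, the fingers measure 114 mm over their backs; the gripper's body (76 mm by 85 mm) begins 54 mm behind the grasp point. The pads swing forward as they close: fully open they stand 13 mm farther back than shut.
Start: joints at [0.922, 0.181, 1.607, -0, 1.354, -0.206], TCP at [0.246, 0.52, 0.204] pointing down, gripper open.
Joint ranges: [-2.99, 2.99], [-0.89, 2.07], [0.3, 2.58], [-1.14, 4.28], [0, 2.63], [-3.12, 3.12]. Speed limits (rad/s): [2.57, 2.57, 3.01, 3.14, 3.14, 3.14].

## Interface

Orientations are given as a unit quaternion [w, x, y, z].
In Python, from bench import ctrl gives the robot as it stands. The module is installed in compiled form; this text tells all that it offers.
- The arm moves only by the tool move_arm, never from a script. Its argument "plan" is one flat list of numbers, 6 for each row, row after row: the shift along the world's x, y, z in units of 50 mm (1.0 is 50 mm), then the turn, a rotation vector about the world's x, y, z in rad. A call has 1 to 10 rows; each row is the pose to reach, as a shift and turn from the pose commanded when the call began; what a row does not reach only later rows make up. A row lasts 1/8 s, in which the tool goes at most 62.5 mm and 10.7 degrees, less where a joint would pass 70% of its speed; a pose out of reach is approached as far as the arm can. A call with a gripper value outside its range is refused whole. "grip" is the finger opening in mm, from 0 to 85.4, set as the call begins (left out, the last holds). The fingers move at their own pace and stop on an object; the grip force is fixed at half the most. Time passes only in rows, so rows that repeat a pose let the fingers close. It gives the time, the measured TCP pose, the force, the opening and the grip force at its end, in the units of the state.
- ctrl.get_obs(): the state, without advancing time (a new reading comes with each control period).
- ctrl.camera(name): name is "scene" or "side" or "wrist"; returns a dict with "pixels" (480x640x3 uint8, red, green, blue), "fx", "fy", "cx", "cy" (pixels), "origin" and "attitude" of the camera in the world. Camera axes: x right, y down, z forward; pixel columns grow to the right and rows downward; lengths in m; the calibration is good to about 2 mm. The wrist camera is an equidistant fisheye: a pixel r from the principal point sees the ray r / f radians off the axis. A picture is of the moment at which its call begins. There is no depth.
- ctrl.hand_in(): hands the job in; it is judged then, once.
The state is a dict: "time_s": time; "q": joint angles; "dq": joint speeds; "joint_efforts": joint torques, N m; "eef_pos": TCP position; "eef_rot": TCP orientation; "wrist_force": force on the tool from outside, world axes, zero at the start; "torque": the same for the moment, N m; "opening": opening from 0.0 (shut) to 1.0 (fully open); "grasp_force": force on a finger pad.
Only numpy, scipy, OpenCV 4.12 (cv2) and the standard library are available. Lean on these libraries where they do the work, as an engineer would, in place of code of your own. Each camera call takes 0.05 s, during which the arm holds its last target. There are 200 camera calls.

## Working session

There is one attempt and no reset: what is moved stays moved. The work goes in short steps, Python scripts to look and compute and a tool call to move; the robot and the scene stay as the last step left them, time stands still between calls to the robot, and variables do not carry over. Pictures are saved under pics/ and viewed, at most 10 in all, crops included, and the job is handed in when it is done.

Besides the shell and the picture viewer there is one more tool, called after "Emit:" as name(argument=value, ...), one argument or row to a line, values as JSON. move_arm: Moves the arm, as the interface text tells. Its arguments: {"type":"object","properties":{"plan":{"type":"array"},"grip":{"type":"number"}},"required":["plan"]}

```bash
mkdir -p pics; cat > h.py <<'E'
import numpy as np,cv2
from bench import ctrl
def snap(n,f):
    c=ctrl.camera(n); cv2.imwrite(f,c["pixels"][:,:,::-1]); print(n,{k:np.round(c[k],4).tolist() for k in c if k!="pixels"}); return c
E
python3 - <<'E'
from h import *
import pickle
C={n:snap(n,f"pics/{n}0.png") for n in("scene","side","wrist")}
pickle.dump(C,open("c0.pkl","wb"))
o=ctrl.get_obs();print({k:np.round(v,3).tolist() for k,v in o.items()})
E
```

```text
scene {'fx': 518.7892, 'fy': 518.7892, 'cx': 322.5664, 'cy': 243.6108, 'origin': [0.944, -0.6116, 0.6545], 'attitude': [-0.4403, 0.8592, 0.2371, -0.1082]}
side {'fx': 484.9972, 'fy': 484.9972, 'cx': 325.4951, 'cy': 236.7722, 'origin': [0.418, 0.6275, 0.7173], 'attitude': [0.0499, -0.1276, 0.9141, -0.3816]}
wrist {'fx': 371.6483, 'fy': 371.6483, 'cx': 315.7017, 'cy': 242.8085, 'origin': [0.1777, 0.5516, 0.3722], 'attitude': [0.1278, 0.8352, 0.5289, 0.0801]}
{'time_s': 0.15, 'q': [0.922, 0.181, 1.608, 0.0, 1.354, -0.206], 'dq': [-0.0, -0.001, -0.003, 0.001, 0.001, 0.001], 'joint_efforts': [0.0, -44.526, -35.169, -0.001, 0.006, -0.0], 'eef_pos': [0.246, 0.519, 0.204], 'eef_rot': [-0.0, 0.22, 0.976, -0.001], 'wrist_force': [-0.551, 0.672, 0.307], 'torque': [-0.03, 0.02, -0.065], 'grasp_force': 0.0, 'opening': 0.999}
```

View pics/scene0.png

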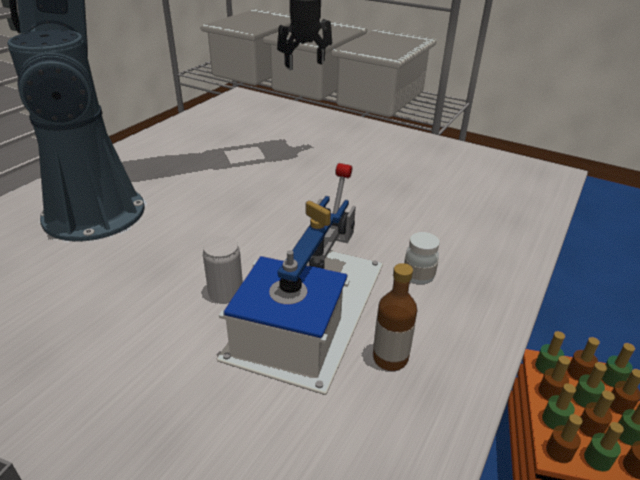

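View pics/side0.png

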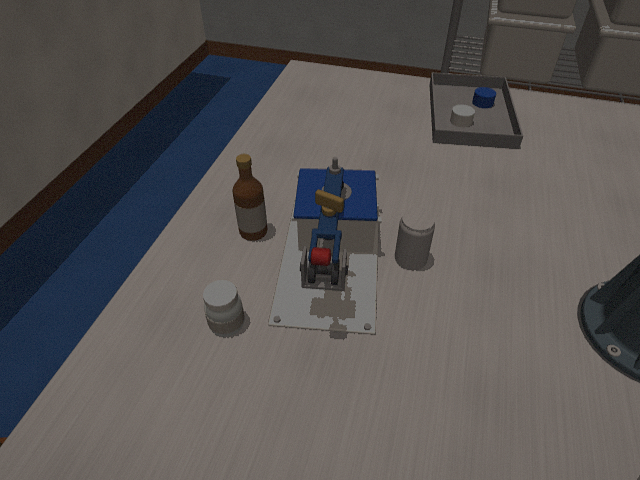

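The scene view shows the clamp with the lid at (290,290), the nut at (318,213) and the red grip at (344,170). The side view shows the nut at (330,202), the red grip at (321,257) and plate corners at (277,320) and (367,327). I'll enlarge both.

```bash
python3 - <<'E'
import cv2
a=cv2.imread("pics/scene0.png")[150:390,210:450]; b=cv2.imread("pics/side0.png")[145:340,260:390]
cv2.imwrite("pics/a.png",cv2.resize(a,(600,600),interpolation=cv2.INTER_CUBIC))  #2.5
cv2.imwrite("pics/b.png",cv2.resize(b,(390,585),interpolation=cv2.INTER_CUBIC))  #3
E
```

```text
(no output)
```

View pics/a.png

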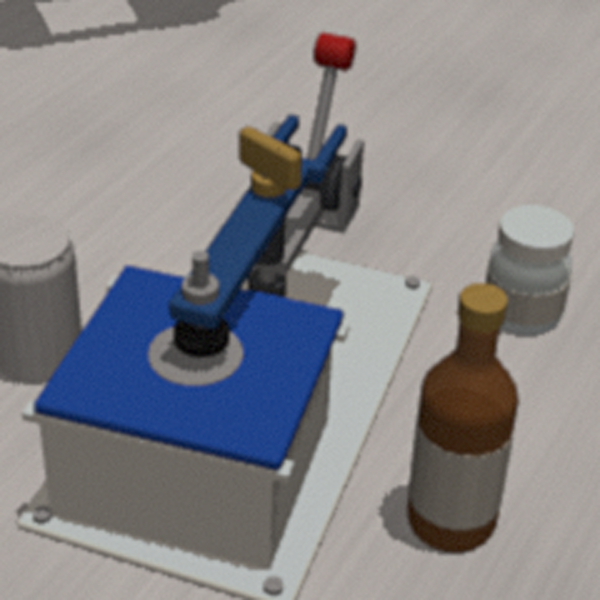

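View pics/b.png

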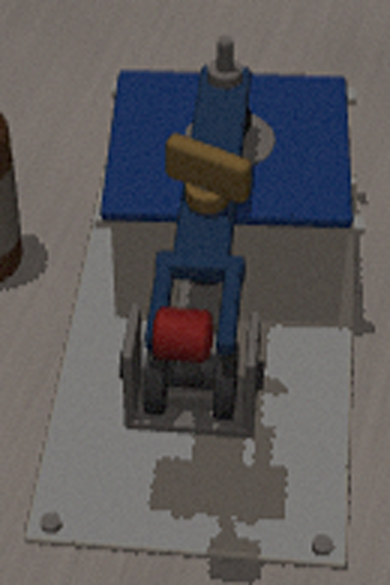

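The enlarged crops give lid corners, plate corners, the red roller (a (335,51), b (183,335)) and the brass bar (centre a (270,158), b (209,168)). I'll fit the clamp pose from these.

```bash
cat > fit.py <<'E'
from h import *
import pickle
from scipy.optimize import least_squares
from scipy.spatial.transform import Rotation as R
C=pickle.load(open("c0.pkl","rb"))
def proj(c,P):
    q=c["attitude"]; p=R.from_quat([*q[1:],q[0]]).inv().apply(np.atleast_2d(P)-c["origin"])
    return p[:,:2]/p[:,2:]*c["fx"]+[c["cx"],c["cy"]]
A=lambda *p:np.array(p)/2.5+[210,150]
B=lambda *p:np.array(p)/3+[260,145]
s=[-1,1]
lid=lambda dx,dy:np.array([[sx*.079+dx,-.12+dy+sy*.074,.108] for sy in s for sx in s])
def model(v):
    x,y,w,py,dx,dy,nut,bar,lev=v
    piv=np.array([0,.09,.116-.003*nut]); g=piv+.095*np.array([0,np.cos(np.pi/3-lev),np.sin(np.pi/3-lev)])
    b=np.array([np.cos(bar),np.sin(bar),0])*.026; n=np.array([0,0,.188-.003*nut])
    pl=np.array([[sx*.095,py+sy*.1725,.008] for sy in s for sx in s])
    L=np.vstack([lid(dx,dy),pl,g,n-[0,0,.002],n-b-[0,0,.002],n+b-[0,0,.002]])
    return R.from_euler("z",w).apply(L)+[x,y,0]
# order lid(--,+-,-+,++) plate same, grip, nut, nut -x end, nut +x end
oa=A((38,410),(278,462),(125,268),(342,312),(20,525),(295,600),(0,0),(432,287),(335,51),(270,158),(243,147),(295,172))
ob=B((348,78),(120,72),(352,220),(103,218),(0,0),(0,0),(345,567),(27,540),(183,335),(209,170),(250,183),(168,157))
wa=np.ones(12);wa[6]=0; wb=np.ones(12);wb[[4,5]]=0
def res(v):
    P=model(v)
    return np.r_[((proj(C["scene"],P)-oa)*wa[:,None]).ravel(),((proj(C["side"],P)-ob)*wb[:,None]).ravel(),v[3]*0,v[4:6]*200,v[6]-.22,(v[8]-.05)*5]
r=least_squares(res,[.5,.0,0,-.05,0,0,.2,-.4,.05],loss="soft_l1")
if __name__=="__main__":
    v=r.x;print(np.round(v,4)); print(np.round(r.fun,1)[:48].reshape(2,12,2).tolist())
    P=model(v);print("grip",P[8].round(4),"nut",P[9].round(4),"barworld",v[2]+v[7])
    print("lid",P[:4].mean(0).round(4))
E
python3 fit.py
```

```text
[ 5.7800e-01  2.4000e-02  1.9740e-01 -3.5900e-02 -6.0000e-03 -4.0000e-04
  1.0433e+00 -4.0330e-01  1.6500e-02]
[[[-3.3, -5.0], [-0.8, 0.4], [2.2, -3.5], [2.8, -0.9], [-0.1, -1.4], [1.7, 1.5], [0.0, 0.0], [0.0, -4.1], [-1.3, 0.1], [0.1, 0.1], [-0.4, -1.3], [1.7, 0.4]], [[0.6, -0.7], [0.8, -2.6], [-1.0, 0.1], [-2.5, -4.0], [0.0, 0.0], [0.0, 0.0], [2.2, -1.5], [-0.4, -0.0], [1.7, 0.2], [-0.3, -0.2], [-0.1, 0.2], [-0.2, -0.5]]]
grip [0.5507 0.1602 0.1943] nut [0.578  0.024  0.1829] barworld -0.20591713363972977
lid [ 0.5957 -0.0952  0.108 ]
```

```bash
python3 - <<'E'
from fit import *
# independent triangulation with residuals
for i,n in enumerate("lid-- lid+- lid-+ lid++ . . . pl++ grip nut nut- nut+".split()):
    if n=='.':continue
    f=lambda P:np.r_[(proj(C["scene"],P)-oa[i]).ravel(),(proj(C["side"],P)-ob[i]).ravel()]
    s_=least_squares(f,[.55,.0,.1]);print(n,s_.x.round(4),s_.fun.round(1))
E
```

```text
lid-- [ 0.5375 -0.1851  0.1024] [-1.2 -0.5 -1.7  0.6]
lid+- [ 0.6871 -0.148   0.1047] [ 0.3  0.1  0.5 -0.1]
lid-+ [ 0.5027 -0.0438  0.1036] [-0. -0. -0.  0.]
lid++ [ 0.6527 -0.0045  0.1017] [ 0.2  0.   0.2 -0. ]
pl++ [0.6463 0.1723 0.0012] [-0.3 -0.  -0.3  0. ]
grip [0.5531 0.161  0.1949] [ 0.  0.  0. -0.]
nut [0.5775 0.0243 0.1827] [-0.1 -0.  -0.1  0. ]
nut- [0.5534 0.0278 0.1816] [-0.4 -0.1 -0.4  0.1]
nut+ [0.6016 0.0189 0.1826] [ 0.8  0.2  0.8 -0.2]
```

Emit:
move_arm(
  plan=[0.3, -0.4, 1.2, 0, 0, 0, 1.0, -1.5, 2.0, 0, 0, 0.05, 1.7, -2.5, 2.0, 0, 0, 0.1, 2.4, -3.6, 2.0, 0, 0, 0.15, 3.1, -4.7, 2.0, 0, 0, 0.2, 3.8, -5.8, 2.0, 0, 0, 0.26, 4.6, -6.9, 2.0, 0, 0, 0.26, 5.4, -8.0, 2.0, 0, 0, 0.26, 6.0, -9.0, 2.0, 0, 0, 0.26, 6.64, -9.9, 1.8, 0, 0, 0.26],
)

```text
time_s: 1.4
eef_pos: [0.5679, 0.0394, 0.2973]
eef_rot: [0.001, 0.091, 0.996, 0.0]
wrist_force: [1.3, 0.1, 0.1]
opening: 1.004
grasp_force: 0.0
```

```bash
python3 - <<'E'
from h import *
import pickle
c=snap("wrist","pics/w1.png");pickle.dump(c,open("w1.pkl","wb"))
o=ctrl.get_obs();print({k:np.round(v,4).tolist() for k,v in o.items()})
E
```

```text
wrist {'fx': 371.6483, 'fy': 371.6483, 'cx': 315.7017, 'cy': 242.8085, 'origin': [0.4932, 0.0528, 0.4658], 'attitude': [0.1164, 0.7596, 0.6324, 0.0972]}
{'time_s': 1.45, 'q': [-0.148, 0.112, 1.5031, -0.0038, 1.5257, -1.5306], 'dq': [0.0653, -0.0391, 0.0798, 0.0089, 0.0357, 0.1277], 'joint_efforts': [10.8539, -53.1798, -35.9442, 2.0931, 1.9977, 0.1281], 'eef_pos': [0.5705, 0.0327, 0.2949], 'eef_rot': [0.0003, 0.0939, 0.9956, -0.0019], 'wrist_force': [-1.1306, -5.005, -1.1212], 'torque': [-0.2229, 0.0648, 0.0343], 'grasp_force': 0.0, 'opening': 0.9973}
```

View pics/w1.png

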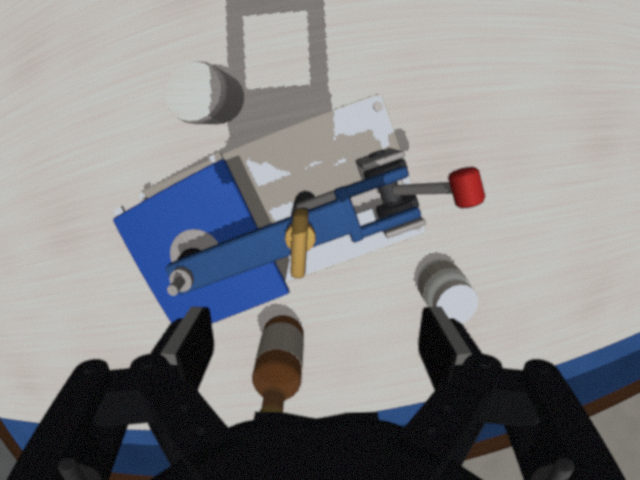

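Wrist view: brass bar from (301,209) to (298,277), red roller at (467,188), foot rod (178,280), bottle neck (272,405), jar cap (457,302), can (190,93). I'll project these onto their known heights.

```bash
cat >> h.py <<'E'
from scipy.spatial.transform import Rotation as R
def wray(c,u,v,z):
    d=np.array([u-c["cx"],v-c["cy"]]);r=np.hypot(*d);t=r/c["fx"]
    k=np.r_[d/max(r,1e-9)*np.sin(t),np.cos(t)];q=c["attitude"];k=R.from_quat([*q[1:],q[0]]).apply(k)
    return c["origin"]+k*(z-c["origin"][2])/k[2]
E
python3 - <<'E'
from h import *
import pickle
c=pickle.load(open("w1.pkl","rb"))
for n,u,v,z in [("bar-",301,210,.199),("bar+",298,277,.199),("barc",299.5,243,.199),("grip",467,188,.197),("bottlecap",272,405,.19),("jar",457,302,.085),("can",190,93,.11),("lid--",115,218,.108),("lid-+",224,158,.108),("lid++",289,291,.108),("lid+-",175,320,.108),("pl-+",378,95,.008),("pl++",425,234,.008)]:
    print(n,wray(c,u,v,z).round(4))
E
```

```text
bar- [0.5488 0.0317 0.199 ]
bar+ [0.6005 0.0191 0.199 ]
barc [0.5735 0.0257 0.199 ]
grip [0.5538 0.1604 0.197 ]
bottlecap [ 0.7344 -0.0351  0.19  ]
jar [0.7151 0.185  0.085 ]
can [ 0.4309 -0.0597  0.11  ]
lid-- [ 0.5358 -0.1786  0.108 ]
lid-+ [ 0.5022 -0.0397  0.108 ]
lid++ [ 0.6513 -0.0049  0.108 ]
lid+- [ 0.6663 -0.1445  0.108 ]
pl-+ [0.4631 0.1356 0.008 ]
pl++ [0.6488 0.171  0.008 ]
```

Emit:
move_arm(
  plan=[0, 0, 0, 0, 0, -0.03, 0, 0, 0, 0, 0, -0.03],
)

```text
time_s: 1.7
eef_pos: [0.5664, 0.042, 0.2967]
eef_rot: [-0.0, 0.106, 0.994, 0.0]
wrist_force: [-0.5, -0.6, 0.5]
opening: 1.002
grasp_force: 0.0
```

Emit:
move_arm(
  plan=[0.2, -0.34, -0.6, 0, 0, 0, 0.2, -0.34, -1.4, 0, 0, 0, 0.2, -0.34, -2.0, 0, 0, 0, 0.2, -0.34, -2.45, 0, 0, 0, 0.2, -0.34, -2.45, 0, 0, 0],
)

```text
time_s: 2.33
eef_pos: [0.575, 0.0261, 0.1729]
eef_rot: [-0.002, 0.105, 0.994, 0.0]
wrist_force: [1.1, -0.1, 0.3]
opening: 1.005
grasp_force: 0.0
```

Emit:
move_arm(
  plan=[0, 0, 0, 0, 0, 0, 0, 0, 0, 0, 0, 0, 0, 0, 0, 0, 0, 0, 0, 0, 0, 0, 0, 0],
  grip=0,
)

```text
time_s: 2.82
eef_pos: [0.577, 0.0243, 0.1748]
eef_rot: [0.0, 0.106, 0.994, -0.0]
wrist_force: [-0.8, 0.4, -0.1]
opening: 0.142
grasp_force: 0.0
```

Emit:
move_arm(
  plan=[0, 0, 0, 0, 0, 0, 0, 0, 0, 0, 0, 0, 0, 0, 0, 0, 0, 0],
  grip=0,
)

```text
time_s: 3.2
eef_pos: [0.5768, 0.0243, 0.1743]
eef_rot: [-0.0, 0.106, 0.994, 0.0]
wrist_force: [0.5, -0.8, 0.7]
opening: 0.004
grasp_force: 0.0
```

```bash
python3 - <<'E'
from h import *
o=ctrl.get_obs();print({k:np.round(v,4).tolist() for k,v in o.items()})
E
```

```text
{'time_s': 3.2, 'q': [-0.1634, 0.2139, 1.6308, 0.0, 1.2969, -1.5213], 'dq': [-0.0004, -0.0012, -0.0002, 0.0006, 0.0004, -0.0016], 'joint_efforts': [-0.0029, -45.3245, -34.3171, -0.0005, 0.0012, 0.0], 'eef_pos': [0.5768, 0.0243, 0.1743], 'eef_rot': [-0.0, 0.1062, 0.9943, 0.0], 'wrist_force': [0.4601, -0.7504, 0.6886], 'torque': [-0.0086, -0.0054, -0.0093], 'grasp_force': 0.0, 'opening': 0.0036}
```

The fingers shut on nothing, so I need to look.

```bash
python3 - <<'E'
from h import *
import pickle
c=snap("wrist","pics/w2.png");s=snap("scene","pics/s2.png");pickle.dump((c,s),open("w2.pkl","wb"))
import cv2
a=cv2.imread("pics/w2.png")[180:480,140:500];b=cv2.imread("pics/s2.png")[120:320,200:440]
cv2.imwrite("pics/ws2.png",np.hstack([cv2.resize(a,(400,333)),cv2.resize(b,(400,333))]))
E
```

```text
wrist {'fx': 371.6483, 'fy': 371.6483, 'cx': 315.7017, 'cy': 242.8085, 'origin': [0.5027, 0.04, 0.3429], 'attitude': [0.1174, 0.769, 0.6211, 0.0949]}
scene {'fx': 518.7892, 'fy': 518.7892, 'cx': 322.5664, 'cy': 243.6108, 'origin': [0.944, -0.6116, 0.6545], 'attitude': [-0.4403, 0.8592, 0.2371, -0.1082]}
```

View pics/ws2.png

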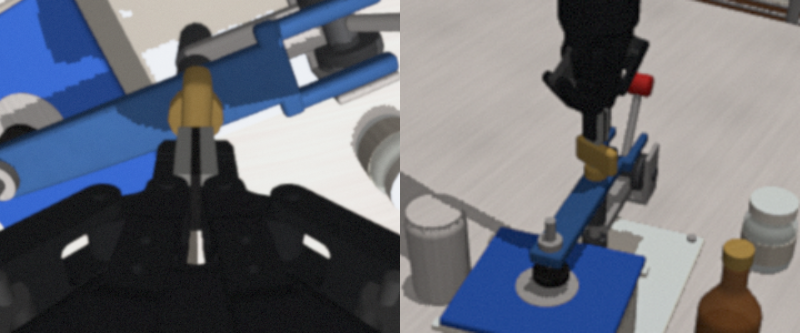

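Left (wrist): the fingertips, at about (315,297) in the full image, sit just below the bar, which spans (317,238)–(311,292). Right (scene): the bar is in front of the fingers, so it was missed. I'll compute by how much.

```bash
python3 - <<'E'
from h import *
import pickle
c,s=pickle.load(open("w2.pkl","rb"))
q=c["attitude"];k=R.from_quat([*q[1:],q[0]]).inv().apply(np.array([.5768,.0243,.1743])-c["origin"])
t=np.arctan2(np.hypot(*k[:2]),k[2]);print("tcp px",k[:2]/np.hypot(*k[:2])*t*c["fx"]+[c["cx"],c["cy"]])
for z in(.2,.188,.18):
  print(z,[wray(c,u,v,z)[:2].round(4).tolist() for u,v in((317,238),(311,292),(315,297))])
import fit
print("scene tcp px", fit.proj(s,[.5768,.0243,.1743]))
import cv2
w=cv2.imread("pics/w2.png")[200:420,230:400]; b=cv2.imread("pics/s2.png")[150:280,260:400]
cv2.imwrite("pics/ws3.png",np.hstack([cv2.resize(w,(440,570)),cv2.resize(b,(360,570))]))
E
```

```text
tcp px [316.20356578 287.09988   ]
0.2 [[0.5445, 0.0315], [0.5673, 0.0241], [0.5699, 0.0252]]
0.188 [[0.548, 0.0308], [0.5727, 0.0227], [0.5756, 0.024]]
0.18 [[0.5504, 0.0303], [0.5763, 0.0218], [0.5793, 0.0232]]
scene tcp px [[317.48421963 217.26409236]]
```

View pics/ws3.png

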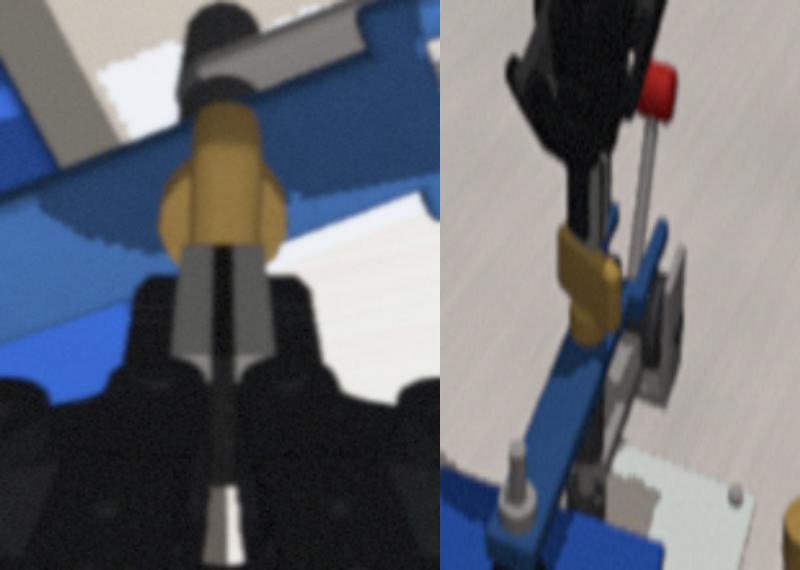

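```bash
python3 - <<'E'
from h import *
snap("side","pics/d2.png")
E
```

```text
side {'fx': 484.9972, 'fy': 484.9972, 'cx': 325.4951, 'cy': 236.7722, 'origin': [0.418, 0.6275, 0.7173], 'attitude': [0.0499, -0.1276, 0.9141, -0.3816]}
```

Emit:
move_arm(
  plan=[0, 0, 0.3, 0, 0, 0, 0, 0, 0.7, 0, 0, 0, 0, 0, 1.0, 0, 0, 0, 0, 0, 1.0, 0, 0, 0],
  grip=0,
)

```text
time_s: 3.85
eef_pos: [0.5779, 0.0242, 0.2265]
eef_rot: [0.002, 0.106, 0.994, -0.0]
wrist_force: [0.6, -0.6, 0.9]
opening: 0.0
grasp_force: 0.0
```

```bash
python3 - <<'E'
from h import *
import pickle,fit
C={n:snap(n,f"pics/{n}4.png") for n in("scene","side","wrist")};pickle.dump(C,open("c4.pkl","wb"))
p=ctrl.get_obs()["eef_pos"];print(p)
for n in("scene","side"):print(n,fit.proj(C[n],p),fit.proj(C[n],[.576,.025,.188]))
cr=lambda f,u,v,w,h,W,H:cv2.resize(cv2.imread(f)[v-h//2:v+h//2,u-w//2:u+w//2],(W,H),interpolation=cv2.INTER_CUBIC)
t=[cr("pics/s2.png",318,210,100,112,266,300),cr("pics/d2.png",330,195,100,112,266,300),cr("pics/w2.png",316,290,100,112,266,300),
cr("pics/scene4.png",318,190,100,112,266,300),cr("pics/side4.png",330,180,100,112,266,300),cr("pics/wrist4.png",316,290,100,112,266,300)]
cv2.imwrite("pics/six.png",np.vstack([np.hstack(t[:3]),np.hstack(t[3:])]))
E
```

```text
scene {'fx': 518.7892, 'fy': 518.7892, 'cx': 322.5664, 'cy': 243.6108, 'origin': [0.944, -0.6116, 0.6545], 'attitude': [-0.4403, 0.8592, 0.2371, -0.1082]}
side {'fx': 484.9972, 'fy': 484.9972, 'cx': 325.4951, 'cy': 236.7722, 'origin': [0.418, 0.6275, 0.7173], 'attitude': [0.0499, -0.1276, 0.9141, -0.3816]}
wrist {'fx': 371.6483, 'fy': 371.6483, 'cx': 315.7017, 'cy': 242.8085, 'origin': [0.5026, 0.04, 0.3928], 'attitude': [0.1174, 0.769, 0.6211, 0.0949]}
[0.57636823 0.02444232 0.22371034]
scene [[317.81794571 191.80137555]] [[317.42608213 210.07764992]]
side [[330.55419678 182.71846385]] [[330.39140243 199.7186523 ]]
```

View pics/six.png

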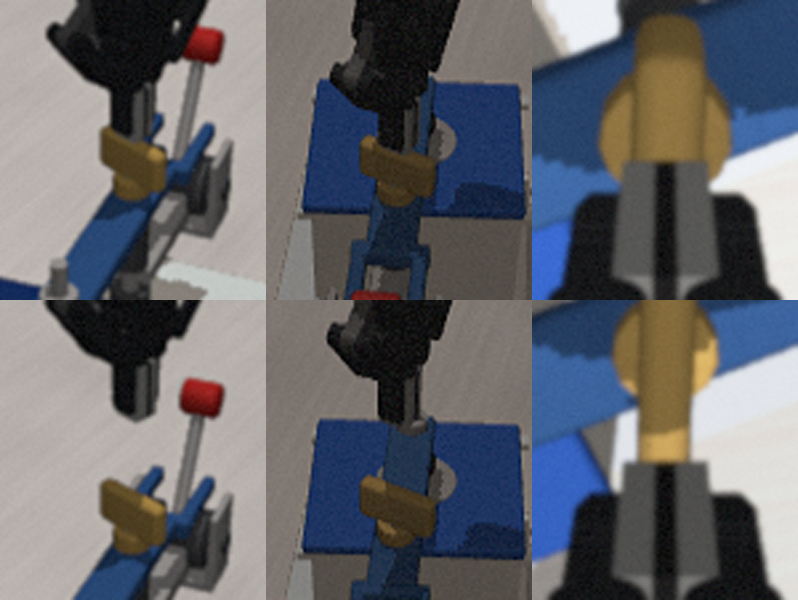

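The top row is before raising and the bottom row after. The shut fingertips show at scene about (320,178) and side about (332,171), but the reported TCP should project to (318,192) and (331,183). So the tips really sit well above the reported TCP, and I'll triangulate by how much.

```bash
python3 - <<'E'
from fit import *
C4=pickle.load(open("c4.pkl","rb"))
def tri(a,b):
    f=lambda P:np.r_[(proj(C4["scene"],P)-a).ravel(),(proj(C4["side"],P)-b).ravel()]
    s_=least_squares(f,[.55,.0,.1]);return s_.x.round(4),s_.fun.round(1)
T=lambda x,y,u,v:np.array([u-50+x*100/266,v-56+y*112/300])
print("tip",tri(T(138,118,318,190),T(139,125,330,180)))
print("nut",tri(T(134,208,318,190),T(132,208,330,180)))
w=C4["wrist"]
for z in(.224,.235,.245,.255):print(z,wray(w,316,294.5,z).round(4))
E
```

```text
tip (array([0.5758, 0.0263, 0.2488]), array([-1.5, -0.4, -1.5,  0.4]))
nut (array([0.577 , 0.0263, 0.1845]), array([-0.1, -0. , -0.1,  0. ]))
0.224 [0.5808 0.0234 0.224 ]
0.235 [0.5757 0.0245 0.235 ]
0.245 [0.571  0.0255 0.245 ]
0.255 [0.5664 0.0264 0.255 ]
```

The tips are about 28 mm higher than the reported TCP, while x and y agree. I'll reopen and go lower by that amount.

Emit:
move_arm(
  plan=[0, 0, 0, 0, 0, 0, 0, 0, 0, 0, 0, 0, 0, 0, 0, 0, 0, 0, 0, 0, 0, 0, 0, 0, 0, 0, -0.5, 0, 0, 0, 0, 0, -0.9, 0, 0, 0, 0, 0, -1.2, 0, 0, 0, 0, 0, -1.4, 0, 0, 0, 0, 0, -1.55, 0, 0, 0, 0, 0, -1.55, 0, 0, 0],
  grip=85,
)

```text
time_s: 5.25
eef_pos: [0.5767, 0.0244, 0.1466]
eef_rot: [-0.0, 0.106, 0.994, 0.0]
wrist_force: [0.4, 0.7, -0.1]
opening: 0.991
grasp_force: 0.0
```

Emit:
move_arm(
  plan=[0, 0, 0, 0, 0, 0, 0, 0, 0, 0, 0, 0, 0, 0, 0, 0, 0, 0, 0, 0, 0, 0, 0, 0, 0, 0, 0, 0, 0, 0],
  grip=0,
)

```text
time_s: 5.88
eef_pos: [0.5769, 0.0244, 0.1473]
eef_rot: [0.0, 0.106, 0.994, 0.0]
wrist_force: [-1.2, -0.2, 2.9]
opening: 0.125
grasp_force: 58.4
```

Gripped at 58 N. Now I'll turn 1.36 rad clockwise, sinking 3 mm per rad.

Emit:
move_arm(
  plan=[0, 0, -0.01, 0, 0, -0.17, 0, 0, -0.02, 0, 0, -0.34, 0, 0, -0.03, 0, 0, -0.51, 0, 0, -0.04, 0, 0, -0.68, 0, 0, -0.05, 0, 0, -0.85, 0, 0, -0.06, 0, 0, -1.02, 0, 0, -0.07, 0, 0, -1.19, 0, 0, -0.08, 0, 0, -1.36, 0, 0, -0.08, 0, 0, -1.36],
)

```text
time_s: 7.0
eef_pos: [0.5776, 0.0248, 0.1432]
eef_rot: [0.0, 0.707, 0.707, 0.001]
wrist_force: [3.0, 3.4, 1.6]
opening: 0.127
grasp_force: 58.7
```

```bash
python3 - <<'E'
from h import *
o=ctrl.get_obs();print({k:np.round(v,4).tolist() for k,v in o.items()})
E
```

```text
{'time_s': 7.0, 'q': [-0.1629, 0.2472, 1.6573, 0.0012, 1.2355, -0.1625], 'dq': [-0.0023, -0.0007, -0.0023, 0.0025, 0.0021, -0.0732], 'joint_efforts': [-1.2733, -45.2821, -31.6013, -1.0615, 0.7301, 0.6195], 'eef_pos': [0.5776, 0.0248, 0.1432], 'eef_rot': [0.0004, 0.7074, 0.7068, 0.0009], 'wrist_force': [3.042, 3.432, 1.6352], 'torque': [0.4056, -0.4623, -0.3395], 'grasp_force': 58.7345, 'opening': 0.1273}
```

Emit:
move_arm(
  plan=[0, 0, 0, 0, 0, 0, 0, 0, 0, 0, 0, 0, 0, 0, 0, 0, 0, 0, 0, 0, 0, 0, 0, 0, 0, 0, 0.6, 0, 0, 0, 0, 0, 1.3, 0, 0, 0.08, -0.1, 0.7, 1.5, 0, 0, 0.17, -0.3, 1.6, 1.5, 0, 0, 0.17, -0.46, 2.5, 1.5, 0, 0, 0.17, -0.46, 2.74, 1.5, 0, 0, 0.17],
  grip=85,
)

```text
time_s: 8.25
eef_pos: [0.5531, 0.1636, 0.218]
eef_rot: [-0.0, 0.644, 0.765, 0.0]
wrist_force: [0.0, -1.4, 0.6]
opening: 0.995
grasp_force: 0.0
```

```bash
python3 - <<'E'
from h import *
import pickle
C={n:snap(n,f"pics/{n}5.png") for n in("scene","side","wrist")};pickle.dump(C,open("c5.pkl","wb"))
o=ctrl.get_obs();print({k:np.round(v,4).tolist() for k,v in o.items()})
cr=lambda f,u,v,w,h,W,H:cv2.resize(cv2.imread(f)[v-h//2:v+h//2,u-w//2:u+w//2],(W,H),interpolation=cv2.INTER_CUBIC)
cv2.imwrite("pics/t5.png",np.hstack([cr("pics/scene5.png",340,190,160,240,266,400),cr("pics/side5.png",320,240,160,240,266,400),cr("pics/wrist5.png",316,260,200,300,266,400)]))
E
```

```text
scene {'fx': 518.7892, 'fy': 518.7892, 'cx': 322.5664, 'cy': 243.6108, 'origin': [0.944, -0.6116, 0.6545], 'attitude': [-0.4403, 0.8592, 0.2371, -0.1082]}
side {'fx': 484.9972, 'fy': 484.9972, 'cx': 325.4951, 'cy': 236.7722, 'origin': [0.418, 0.6275, 0.7173], 'attitude': [0.0499, -0.1276, 0.9141, -0.3816]}
wrist {'fx': 371.6483, 'fy': 371.6483, 'cx': 315.7017, 'cy': 242.8085, 'origin': [0.5413, 0.2371, 0.3864], 'attitude': [0.1506, 0.9849, 0.0845, 0.0128]}
{'time_s': 8.4, 'q': [0.0779, 0.1739, 1.5875, -0.0006, 1.3803, -0.091], 'dq': [-0.0274, 0.0011, 0.0021, -0.0046, -0.0003, -0.0023], 'joint_efforts': [1.1746, -44.6609, -35.5451, 0.1319, 0.017, 0.0733], 'eef_pos': [0.5539, 0.1612, 0.2178], 'eef_rot': [0.0002, 0.6449, 0.7643, -0.0002], 'wrist_force': [-0.548, -0.208, 0.6426], 'torque': [0.0064, -0.0082, -0.0165], 'grasp_force': 0.0, 'opening': 0.9969}
```

View pics/t5.png

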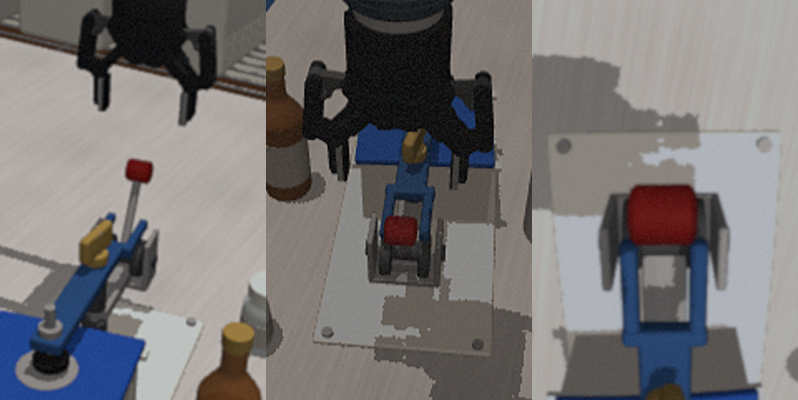

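The roller is at about (314,270) in the wrist image, square with the fingers and centred between them. Tips are clear above it.

```bash
python3 - <<'E'
from h import *
import pickle
C=pickle.load(open("c5.pkl","rb"));w=C["wrist"]
print(wray(w,313.8,270.5,.199),wray(w,313.8,270.5,.193))
p=lambda x,y:(216+x*.752,110+y*.75)
a=wray(w,*p(20,148),.008);b=wray(w,*p(245,131),.008) # plate edge corners as seen
a=wray(w,*p(31,146),.01);b=wray(w,*p(232,144),.01);print("bolts yaw",a,b,np.arctan2(*(a-b)[1::-1]))
l=wray(w,*p(98,245),.193-.02);
E
```

```text
[0.55292586 0.16359818 0.199     ] [0.55329749 0.16124467 0.193     ]
bolts yaw [0.47733223 0.13263073 0.01      ] [0.63434985 0.16141634 0.01      ] -2.960278788696352
```

Emit:
move_arm(
  plan=[0, 0, -0.5, 0, 0, 0.01, 0, 0, -1.0, 0, 0, 0.01, 0, 0, -1.4, 0, 0, 0.01, 0, 0, -1.5, 0, 0, 0.01, 0, 0, -1.5, 0, 0, 0.01],
)

```text
time_s: 9.02
eef_pos: [0.5542, 0.1604, 0.143]
eef_rot: [0.0, 0.642, 0.767, -0.0]
wrist_force: [-0.5, -0.5, 0.8]
opening: 0.995
grasp_force: 0.0
```

Emit:
move_arm(
  plan=[0, 0, 0, 0, 0, 0, 0, 0, 0, 0, 0, 0, 0, 0, 0, 0, 0, 0, 0, 0, 0, 0, 0, 0, 0, 0, 0, 0, 0, 0],
  grip=0,
)

```text
time_s: 9.65
eef_pos: [0.5531, 0.1614, 0.1436]
eef_rot: [-0.0, 0.641, 0.767, -0.001]
wrist_force: [-5.5, -1.8, 7.2]
opening: 0.328
grasp_force: 58.8
```

```bash
cat > o.py <<'E'
from h import *
o=ctrl.get_obs();print({k:np.round(o[k],4).tolist() for k in("eef_pos","wrist_force","torque","opening","grasp_force")})
E
python3 o.py
```

```text
{'eef_pos': [0.5531, 0.1614, 0.1436], 'wrist_force': [-5.5391, -1.7716, 7.2038], 'torque': [-0.1426, 0.8176, 0.0068], 'opening': 0.3281, 'grasp_force': 58.7531}
```

```bash
python3 -c "
import numpy as np
for t in np.arange(.03,1.09,.05):
  f=np.pi/3-t;f0=np.pi/3-.03;r=95*(np.cos(f)-np.cos(f0))/50
  print(round(t,2),np.round([-.179*r,.984*r,95*(np.sin(f)-np.sin(f0))/50],3))"
```

```text
0.03 [-0.  0.  0.]
0.08 [-0.014  0.078 -0.052]
0.13 [-0.028  0.154 -0.108]
0.18 [-0.041  0.227 -0.167]
0.23 [-0.054  0.296 -0.231]
0.28 [-0.066  0.363 -0.297]
0.33 [-0.078  0.426 -0.367]
0.38 [-0.088  0.486 -0.441]
0.43 [-0.099  0.542 -0.517]
0.48 [-0.108  0.594 -0.595]
0.53 [-0.117  0.642 -0.677]
0.58 [-0.125  0.686 -0.76 ]
0.63 [-0.132  0.726 -0.846]
0.68 [-0.139  0.762 -0.934]
0.73 [-0.144  0.793 -1.024]
0.78 [-0.149  0.82  -1.115]
0.83 [-0.153  0.843 -1.207]
0.88 [-0.157  0.861 -1.3  ]
0.93 [-0.159  0.874 -1.394]
0.98 [-0.161  0.882 -1.489]
1.03 [-0.161  0.886 -1.584]
1.08 [-0.161  0.886 -1.679]
```

Emit:
move_arm(
  plan=[-0.014, 0.078, -0.052, 0, 0, 0, -0.028, 0.154, -0.108, 0, 0, 0, -0.041, 0.227, -0.167, 0, 0, 0],
)

```text
time_s: 10.02
eef_pos: [0.5511, 0.1726, 0.1355]
eef_rot: [-0.0, 0.641, 0.767, -0.001]
wrist_force: [-5.1, -1.4, 8.2]
opening: 0.323
grasp_force: 58.9
```

```bash
python3 o.py
```

```text
{'eef_pos': [0.5511, 0.1726, 0.1355], 'wrist_force': [-5.0823, -1.3652, 8.1524], 'torque': [-0.31, 0.951, -0.0193], 'opening': 0.3229, 'grasp_force': 58.9285}
```

Emit:
move_arm(
  plan=[-0.013, 0.069, -0.064, 0, 0, 0, -0.025, 0.136, -0.13, 0, 0, 0],
)

```text
time_s: 10.28
eef_pos: [0.5498, 0.1797, 0.129]
eef_rot: [-0.0, 0.641, 0.767, -0.001]
wrist_force: [-6.5, -1.5, 7.1]
opening: 0.322
grasp_force: 58.9
```

Emit:
move_arm(
  plan=[-0.012, 0.063, -0.07, 0, 0, 0, -0.022, 0.123, -0.144, 0, 0, 0],
)

```text
time_s: 10.52
eef_pos: [0.5487, 0.186, 0.1217]
eef_rot: [-0.0, 0.641, 0.767, -0.0]
wrist_force: [-6.2, -1.6, 7.6]
opening: 0.327
grasp_force: 58.9
```

Emit:
move_arm(
  plan=[-0.011, 0.056, -0.076, 0, 0, 0, -0.02, 0.108, -0.154, 0, 0, 0],
)

```text
time_s: 10.78
eef_pos: [0.5477, 0.1915, 0.114]
eef_rot: [-0.0, 0.641, 0.767, -0.0]
wrist_force: [-6.5, -0.3, 8.3]
opening: 0.323
grasp_force: 58.9
```

Emit:
move_arm(
  plan=[-0.009, 0.048, -0.082, 0, 0, 0, -0.017, 0.092, -0.165, 0, 0, 0],
)

```text
time_s: 11.02
eef_pos: [0.5468, 0.1962, 0.1058]
eef_rot: [-0.0, 0.641, 0.767, -0.0]
wrist_force: [-5.6, 0.4, 9.0]
opening: 0.326
grasp_force: 59.0
```

Emit:
move_arm(
  plan=[-0.007, 0.04, -0.086, 0, 0, 0, -0.014, 0.076, -0.174, 0, 0, 0],
)

```text
time_s: 11.28
eef_pos: [0.5462, 0.2, 0.0971]
eef_rot: [-0.0, 0.641, 0.767, -0.0]
wrist_force: [-6.2, -0.9, 8.4]
opening: 0.326
grasp_force: 59.0
```

Emit:
move_arm(
  plan=[-0.005, 0.031, -0.09, 0, 0, 0, -0.01, 0.058, -0.181, 0, 0, 0],
)

```text
time_s: 11.52
eef_pos: [0.5457, 0.203, 0.0882]
eef_rot: [-0.001, 0.641, 0.767, -0.0]
wrist_force: [-6.4, 0.0, 9.2]
opening: 0.322
grasp_force: 59.1
```

Emit:
move_arm(
  plan=[-0.004, 0.023, -0.092, 0, 0, 0, -0.008, 0.041, -0.185, 0, 0, 0],
)

```text
time_s: 11.78
eef_pos: [0.5453, 0.205, 0.0789]
eef_rot: [-0.001, 0.641, 0.767, -0.0]
wrist_force: [-5.2, 0.5, 9.9]
opening: 0.324
grasp_force: 59.1
```

```bash
cat > lev.py <<'E'
import numpy as np
from scipy.optimize import least_squares
D=np.array([[.5531,.1614,.1436,-5.5,-1.8,7.2],[.5511,.1726,.1355,-5.1,-1.4,8.2],[.5498,.1797,.129,-6.5,-1.5,7.1],[.5487,.186,.1217,-6.2,-1.6,7.6],[.5477,.1915,.114,-6.5,-.3,8.3],[.5468,.1962,.1058,-5.6,.4,9.0],[.5462,.2,.0971,-6.2,-.9,8.4],[.5457,.203,.0882,-6.4,0,9.2],[.5453,.205,.0789,-5.2,.5,9.9]])
d=np.array([-.179,.984])
def ang(D,c): s=D[:,:2]@d; return np.pi/3-np.arctan2(D[:,2]-c[1],s-c[0])
def fit(D):
    s=D[:,:2]@d
    r=least_squares(lambda c:np.hypot(s-c[0],D[:,2]-c[1])-.095,[s.max()-.095,.06]); return r
def tq(D,c):
    f=np.pi/3-ang(D,c);fr=D[:,3:5]@d
    return .095*(D[:,5]*np.cos(f)-fr*np.sin(f))
if __name__=="__main__":
    r=fit(D);print(r.x,r.fun.round(5));th=ang(D,r.x);T=tq(D,r.x)
    print(np.c_[th,T].round(3))
    for base in (None,.58):
        g=(lambda v:v[0]+.78*np.maximum(th[1:]-v[1],0)-T[1:]) if base is None else (lambda v:base+.78*np.maximum(th[1:]-v[1],0)-T[1:])
        q=least_squares(g,[.55,.45]);print(base,q.x,np.sqrt(np.mean(q.fun**2)))
E
python3 lev.py
```

```text
[0.0106297  0.06236061] [-3.e-05 -4.e-05  5.e-05 -1.e-05  2.e-05  6.e-05 -2.e-05  2.e-05 -7.e-05]
[[0.021 0.418]
 [0.168 0.531]
 [0.27  0.502]
 [0.372 0.591]
 [0.473 0.617]
 [0.573 0.7  ]
 [0.673 0.735]
 [0.772 0.811]
 [0.872 0.903]]
None [0.5413279  0.40076994] 0.02720911250072093
0.58 [0.55      0.4503497] 0.03607159483492789
```

Emit:
move_arm(
  plan=[0.004, -0.018, 0.093, 0, 0, 0, 0.008, -0.041, 0.185, 0, 0, 0],
)

```text
time_s: 12.02
eef_pos: [0.5452, 0.2033, 0.0867]
eef_rot: [-0.001, 0.641, 0.767, -0.0]
wrist_force: [-2.5, 5.1, -2.8]
opening: 0.324
grasp_force: 59.2
```

Emit:
move_arm(
  plan=[0.005, -0.027, 0.091, 0, 0, 0, 0.01, -0.058, 0.181, 0, 0, 0],
)

```text
time_s: 12.28
eef_pos: [0.5457, 0.2005, 0.0958]
eef_rot: [-0.001, 0.641, 0.767, -0.0]
wrist_force: [-3.0, 7.2, -4.3]
opening: 0.32
grasp_force: 59.2
```

Emit:
move_arm(
  plan=[0.007, -0.036, 0.088, 0, 0, 0, 0.014, -0.076, 0.174, 0, 0, 0],
)

```text
time_s: 12.52
eef_pos: [0.5464, 0.1969, 0.1044]
eef_rot: [-0.001, 0.641, 0.767, -0.0]
wrist_force: [-3.0, 6.4, -3.4]
opening: 0.321
grasp_force: 59.2
```

Emit:
move_arm(
  plan=[0.008, -0.044, 0.083, 0, 0, 0, 0.017, -0.092, 0.165, 0, 0, 0],
)

```text
time_s: 12.78
eef_pos: [0.5472, 0.1924, 0.1127]
eef_rot: [-0.002, 0.641, 0.767, 0.0]
wrist_force: [-2.9, 6.7, -3.6]
opening: 0.323
grasp_force: 59.2
```

Emit:
move_arm(
  plan=[0.009, -0.052, 0.078, 0, 0, 0, 0.02, -0.108, 0.154, 0, 0, 0],
)

```text
time_s: 13.02
eef_pos: [0.5482, 0.1871, 0.1204]
eef_rot: [-0.002, 0.641, 0.767, 0.0]
wrist_force: [-3.1, 7.2, -3.4]
opening: 0.321
grasp_force: 59.2
```

Emit:
move_arm(
  plan=[0.01, -0.06, 0.074, 0, 0, 0, 0.022, -0.123, 0.144, 0, 0, 0],
)

```text
time_s: 13.28
eef_pos: [0.5493, 0.181, 0.1277]
eef_rot: [-0.002, 0.641, 0.767, 0.0]
wrist_force: [-3.2, 7.4, -2.6]
opening: 0.324
grasp_force: 59.3
```

Emit:
move_arm(
  plan=[0.012, -0.067, 0.066, 0, 0, 0, 0.025, -0.136, 0.13, 0, 0, 0],
)

```text
time_s: 13.52
eef_pos: [0.5505, 0.1743, 0.1343]
eef_rot: [-0.002, 0.641, 0.767, 0.0]
wrist_force: [-3.2, 6.5, -1.9]
opening: 0.323
grasp_force: 59.3
```

```bash
cat >lev2.py <<'E'
from lev import *
U=np.array([[.5452,.2033,.0867,-2.5,5.1,-2.8],[.5457,.2005,.0958,-3,7.2,-4.3],[.5464,.1969,.1044,-3,6.4,-3.4],[.5472,.1924,.1127,-2.9,6.7,-3.6],[.5482,.1871,.1204,-3.1,7.2,-3.4],[.5493,.181,.1277,-3.2,7.4,-2.6],[.5505,.1743,.1343,-3.2,6.5,-1.9]])
if __name__=="__main__":
    A=np.vstack([D,U]);r=fit(A);print(r.x,(r.fun*1e3).round(2));c=r.x
    r=fit(D);c=r.x
    th=ang(D[1:],c);T=tq(D[1:],c)
    tu=ang(U,c);Tu=tq(U,c);print(np.c_[tu,Tu].round(3))
    tu,Tu=tu[1:],Tu[1:]
    k=.78
    g=lambda v:np.r_[v[0]+k*np.maximum(th-v[1],0)-T, -v[2]+k*np.maximum(tu-v[1],0)-Tu]
    q=least_squares(g,[.55,.45,.55]);J=np.linalg.inv(q.jac.T@q.jac);s=np.sqrt(np.mean(q.fun**2));print(q.x,s,np.sqrt(np.diag(J))*s)
E
python3 lev2.py
```

```text
[0.01063224 0.06244782] [-0.11 -0.11 -0.01 -0.06 -0.03  0.02 -0.05 -0.   -0.08 -0.03  0.02  0.07
  0.1   0.06  0.07  0.13]
[[ 0.788 -0.39 ]
 [ 0.688 -0.637]
 [ 0.589 -0.577]
 [ 0.49  -0.648]
 [ 0.391 -0.699]
 [ 0.29  -0.692]
 [ 0.19  -0.619]]
[0.56841087 0.45632475 0.6968482 ] 0.047047854957364806 [0.02308419 0.03283283 0.02308419]
```

Emit:
move_arm(
  plan=[0.013, -0.073, 0.059, 0, 0, 0, 0.027, -0.149, 0.115, 0, 0, 0, 0.041, -0.227, 0.167, 0, 0, 0, 0.05, -0.275, 0.197, 0, 0, 0, 0.05, -0.275, 0.197, 0, 0, 0],
)

```text
time_s: 14.15
eef_pos: [0.5532, 0.1602, 0.1445]
eef_rot: [-0.001, 0.641, 0.767, 0.0]
wrist_force: [-4.4, 5.2, 1.9]
opening: 0.322
grasp_force: 59.6
```

Emit:
move_arm(
  plan=[0, 0, 0, 0, 0, 0, 0, 0, 0, 0, 0, 0, 0, 0, 0, 0, 0, 0, 0, 0, 0, 0, 0, 0, 0, 0, 0.6, 0, 0, 0, 0, 0, 1.4, 0, 0, 0, 0, 0, 1.5, 0, 0, 0],
  grip=85,
)

```text
time_s: 15.02
eef_pos: [0.5564, 0.1591, 0.223]
eef_rot: [0.002, 0.641, 0.767, 0.002]
wrist_force: [-0.2, 0.4, -0.2]
opening: 0.994
grasp_force: 0.0
```

Emit:
move_arm(
  plan=[0.1, -0.8, 0, 0, 0, -0.09, 0.3, -1.8, 0, 0, 0, -0.18, 0.45, -2.6, 0, 0, 0, -0.18, 0.45, -2.7, 0, 0, 0, -0.18, 0.45, -2.7, 0, 0, 0, -0.18],
)

```text
time_s: 15.65
eef_pos: [0.5763, 0.0241, 0.2186]
eef_rot: [-0.001, 0.708, 0.706, -0.0]
wrist_force: [0.1, -0.5, 0.2]
opening: 0.992
grasp_force: 0.0
```

Emit:
move_arm(
  plan=[0, 0, -0.5, 0, 0, 0, 0, 0, -1.0, 0, 0, 0, 0, 0, -1.4, 0, 0, 0, 0, 0, -1.5, 0, 0, 0, 0, 0, -1.5, 0, 0, 0],
)

```text
time_s: 16.27
eef_pos: [0.5767, 0.0248, 0.1445]
eef_rot: [-0.0, 0.707, 0.707, -0.0]
wrist_force: [-0.1, 0.1, -0.5]
opening: 0.994
grasp_force: 0.0
```

Emit:
move_arm(
  plan=[0, 0, 0, 0, 0, 0, 0, 0, 0, 0, 0, 0, 0, 0, 0, 0, 0, 0, 0, 0, 0, 0, 0, 0, 0, 0, 0, 0, 0, 0],
  grip=0,
)

```text
time_s: 16.9
eef_pos: [0.5775, 0.0239, 0.1448]
eef_rot: [0.001, 0.708, 0.706, 0.001]
wrist_force: [3.2, 0.6, -0.1]
opening: 0.123
grasp_force: 60.5
```

```bash
python3 o.py
```

```text
{'eef_pos': [0.5775, 0.0239, 0.1448], 'wrist_force': [3.1993, 0.5883, -0.139], 'torque': [0.0426, -0.3567, -0.1889], 'opening': 0.1231, 'grasp_force': 60.5327}
```

Emit:
move_arm(
  plan=[0, 0, 0.006, 0, 0, 0.1, 0, 0, 0.012, 0, 0, 0.2, 0, 0, 0.012, 0, 0, 0.2, 0, 0, 0.012, 0, 0, 0.2],
)

```text
time_s: 17.4
eef_pos: [0.5776, 0.0238, 0.1455]
eef_rot: [0.001, 0.634, 0.773, 0.0]
wrist_force: [5.1, 0.2, 0.8]
opening: 0.129
grasp_force: 60.5
```

Emit:
move_arm(
  plan=[0, 0, 0, 0, 0, 0, 0, 0, 0, 0, 0, 0, 0, 0, 0, 0, 0, 0, 0, 0, 0, 0, 0, 0, 0, 0, 0.6, 0, 0, 0, 0, 0, 1.3, 0, 0, 0, -0.1, 0.7, 1.5, 0, 0, 0, -0.3, 1.6, 1.5, 0, 0, -0.02, -0.46, 2.5, 1.5, 0, 0, -0.02, -0.46, 2.73, 1.5, 0, 0, -0.02],
  grip=85,
)

```text
time_s: 18.65
eef_pos: [0.5529, 0.1628, 0.22]
eef_rot: [-0.0, 0.64, 0.768, 0.0]
wrist_force: [-0.1, 0.0, -0.6]
opening: 0.998
grasp_force: 0.0
```

Emit:
move_arm(
  plan=[0, 0, -0.5, 0, 0, 0, 0, 0, -1.0, 0, 0, 0, 0, 0, -1.4, 0, 0, 0, 0, 0, -1.5, 0, 0, 0, 0, 0, -1.5, 0, 0, 0],
)

```text
time_s: 19.27
eef_pos: [0.554, 0.16, 0.1451]
eef_rot: [-0.0, 0.642, 0.767, -0.0]
wrist_force: [0.8, 0.2, -1.1]
opening: 0.993
grasp_force: 0.0
```

Emit:
move_arm(
  plan=[-0.02, 0, 0, 0, 0, 0, -0.02, 0, 0, 0, 0, 0, -0.02, 0, 0, 0, 0, 0, -0.02, 0, 0, 0, 0, 0, -0.02, 0, 0, 0, 0, 0],
  grip=0,
)

```text
time_s: 19.9
eef_pos: [0.5531, 0.1605, 0.1457]
eef_rot: [0.0, 0.641, 0.767, 0.0]
wrist_force: [-1.8, -0.2, 5.7]
opening: 0.325
grasp_force: 59.2
```

Emit:
move_arm(
  plan=[-0.008, 0.048, -0.03, 0, 0, 0, -0.022, 0.126, -0.082, 0, 0, 0, -0.036, 0.202, -0.138, 0, 0, 0, -0.049, 0.275, -0.197, 0, 0, 0],
)

```text
time_s: 20.4
eef_pos: [0.5507, 0.1739, 0.136]
eef_rot: [0.001, 0.641, 0.767, 0.0]
wrist_force: [-1.8, -2.0, 6.6]
opening: 0.322
grasp_force: 59.3
```

Emit:
move_arm(
  plan=[-0.013, 0.069, -0.064, 0, 0, 0, -0.025, 0.136, -0.13, 0, 0, 0],
)

```text
time_s: 20.65
eef_pos: [0.5495, 0.1808, 0.1294]
eef_rot: [0.001, 0.641, 0.767, 0.0]
wrist_force: [-1.8, -1.8, 6.4]
opening: 0.324
grasp_force: 59.3
```

Emit:
move_arm(
  plan=[-0.012, 0.063, -0.07, 0, 0, 0, -0.022, 0.123, -0.144, 0, 0, 0],
)

```text
time_s: 20.9
eef_pos: [0.5483, 0.1871, 0.1221]
eef_rot: [0.0, 0.641, 0.767, 0.0]
wrist_force: [-2.0, -2.2, 5.1]
opening: 0.322
grasp_force: 59.3
```

Emit:
move_arm(
  plan=[-0.011, 0.056, -0.076, 0, 0, 0, -0.02, 0.108, -0.154, 0, 0, 0],
)

```text
time_s: 21.15
eef_pos: [0.5473, 0.1925, 0.1143]
eef_rot: [0.0, 0.641, 0.767, 0.0]
wrist_force: [-1.1, -1.6, 5.8]
opening: 0.319
grasp_force: 59.2
```

Emit:
move_arm(
  plan=[-0.009, 0.048, -0.082, 0, 0, 0, -0.017, 0.092, -0.165, 0, 0, 0],
)

```text
time_s: 21.4
eef_pos: [0.5465, 0.197, 0.1061]
eef_rot: [0.001, 0.641, 0.767, 0.0]
wrist_force: [-1.4, -1.5, 5.7]
opening: 0.323
grasp_force: 59.3
```

Emit:
move_arm(
  plan=[-0.007, 0.04, -0.086, 0, 0, 0],
)

```text
time_s: 21.52
eef_pos: [0.5462, 0.199, 0.1018]
eef_rot: [0.001, 0.641, 0.767, 0.0]
wrist_force: [-1.8, -1.2, 7.0]
opening: 0.325
grasp_force: 59.3
```

Emit:
move_arm(
  plan=[-0.007, 0.036, -0.088, 0, 0, 0],
)

```text
time_s: 21.65
eef_pos: [0.5459, 0.2007, 0.0975]
eef_rot: [0.001, 0.641, 0.767, 0.0]
wrist_force: [-1.2, -1.7, 7.5]
opening: 0.321
grasp_force: 59.3
```

Emit:
move_arm(
  plan=[-0.005, 0.031, -0.09, 0, 0, 0],
)

```text
time_s: 21.78
eef_pos: [0.5456, 0.2023, 0.093]
eef_rot: [0.001, 0.641, 0.767, 0.0]
wrist_force: [-2.2, -2.0, 8.1]
opening: 0.324
grasp_force: 59.4
```

Emit:
move_arm(
  plan=[-0.005, 0.027, -0.091, 0, 0, 0],
)

```text
time_s: 21.9
eef_pos: [0.5454, 0.2036, 0.0885]
eef_rot: [0.001, 0.641, 0.767, 0.0]
wrist_force: [-3.1, -1.9, 8.4]
opening: 0.326
grasp_force: 59.4
```

Emit:
move_arm(
  plan=[-0.004, 0.023, -0.092, 0, 0, 0],
)

```text
time_s: 22.02
eef_pos: [0.5452, 0.2047, 0.0839]
eef_rot: [0.001, 0.641, 0.767, 0.0]
wrist_force: [-2.3, -1.5, 8.8]
opening: 0.328
grasp_force: 59.5
```

Emit:
move_arm(
  plan=[-0.004, 0.018, -0.093, 0, 0, 0],
)

```text
time_s: 22.15
eef_pos: [0.5451, 0.2056, 0.0793]
eef_rot: [0.001, 0.641, 0.767, 0.0]
wrist_force: [-1.7, -3.1, 8.4]
opening: 0.323
grasp_force: 59.5
```

```bash
cat >lev3.py <<'E'
from lev2 import *
V=np.array([[.5507,.1739,.136,-1.8,-2,6.6],[.5495,.1808,.1294,-1.8,-1.8,6.4],[.5483,.1871,.1221,-2,-2.2,5.1],[.5473,.1925,.1143,-1.1,-1.6,5.8],[.5465,.197,.1061,-1.4,-1.5,5.7],[.5462,.199,.1018,-1.8,-1.2,7],[.5459,.2007,.0975,-1.2,-1.7,7.5],[.5456,.2023,.093,-2.2,-2,8.1],[.5454,.2036,.0885,-3.1,-1.9,8.4],[.5452,.2047,.0839,-2.3,-1.5,8.8],[.5451,.2056,.0793,-1.7,-3.1,8.4]])
r=fit(V);print(r.x);c=r.x;tv=ang(V,c);Tv=tq(V,c);print(np.c_[tv,Tv].round(3))
c1=fit(D).x;th=ang(D[1:],c1);T=tq(D[1:],c1);tu=ang(U[1:],c1);Tu=tq(U[1:],c1)
f=lambda v:np.r_[v[0]+.78*np.maximum(tv-v[1],0)-Tv]
def rep(q,n):J=np.linalg.inv(q.jac.T@q.jac);s=np.sqrt(np.mean(q.fun**2));print(n,q.x.round(3),s.round(3),(np.sqrt(np.diag(J))*s).round(3))
rep(least_squares(f,[.55,.5]),"V")
g=lambda v:np.r_[v[0]+.78*np.maximum(tv-v[1],0)-Tv,v[3]+.78*np.maximum(th-v[1]+.0526,0)-T,-v[2]+.78*np.maximum(tu-v[1]+.0526,0)-Tu]
rep(least_squares(g,[.55,.5,.55,.55]),"all (bite now)")
E
python3 lev3.py
```

```text
[0.01104195 0.06362697]
[[0.181 0.525]
 [0.282 0.534]
 [0.384 0.488]
 [0.485 0.536]
 [0.584 0.536]
 [0.634 0.642]
 [0.683 0.715]
 [0.733 0.778]
 [0.782 0.803]
 [0.832 0.838]
 [0.881 0.83 ]]
V [0.516 0.453] 0.034 [0.019 0.029]
all (bite now) [0.535 0.487 0.705 0.558] 0.043 [0.017 0.023 0.02  0.019]
```

Combined bite estimate is 0.487 rad against the 0.491 target, so I'll complete the flip onto the stop.

Emit:
move_arm(
  plan=[-0.002, 0.013, -0.094, 0, 0, 0, -0.004, 0.021, -0.189, 0, 0, 0, -0.004, 0.025, -0.284, 0, 0, 0, -0.004, 0.025, -0.36, 0, 0, 0, -0.004, 0.025, -0.4, 0, 0, 0, -0.004, 0.025, -0.4, 0, 0, 0],
)

```text
time_s: 22.9
eef_pos: [0.5453, 0.2069, 0.0617]
eef_rot: [0.001, 0.641, 0.767, 0.0]
wrist_force: [-9.7, -4.2, 23.2]
opening: 0.321
grasp_force: 61.1
```

```bash
python3 o.py; python3 - <<'E'
from lev3 import *
from bench import ctrl
p=ctrl.get_obs();print("theta",ang(np.r_[p["eef_pos"],0,0,0][None],c))
E
```

```text
{'eef_pos': [0.5453, 0.2069, 0.0617], 'wrist_force': [-9.7007, -4.2259, 23.1804], 'torque': [-0.7358, 1.5539, -0.1377], 'opening': 0.3209, 'grasp_force': 61.1267}
[0.01104195 0.06362697]
[[0.181 0.525]
 [0.282 0.534]
 [0.384 0.488]
 [0.485 0.536]
 [0.584 0.536]
 [0.634 0.642]
 [0.683 0.715]
 [0.733 0.778]
 [0.782 0.803]
 [0.832 0.838]
 [0.881 0.83 ]]
V [0.516 0.453] 0.034 [0.019 0.029]
all (bite now) [0.535 0.487 0.705 0.558] 0.043 [0.017 0.023 0.02  0.019]
theta [1.06725941]
```

On the stop: 23 N vertical at the lever's full angle. Release and retreat.

Emit:
move_arm(
  plan=[0, 0, 0, 0, 0, 0, 0, 0, 0, 0, 0, 0, 0, 0, 0, 0, 0, 0, 0, 0, 0, 0, 0, 0, 0, 0, 0, 0, 0, 0, 0, 0, 0.6, 0, 0, 0, 0, 0, 1.6, 0, 0, 0, 0, 0, 2.6, 0, 0, 0, 0, 0.3, 3.6, 0, 0, 0, 0, 0.6, 4.0, 0, 0, 0],
  grip=85,
)

```text
time_s: 24.15
eef_pos: [0.5459, 0.2378, 0.2627]
eef_rot: [0.002, 0.642, 0.767, 0.002]
wrist_force: [0.3, 0.8, -0.3]
opening: 0.993
grasp_force: 0.0
```

```bash
python3 o.py; python3 - <<'E'
from h import *
for n in("scene","side"):snap(n,f"pics/{n}9.png")
cr=lambda f,u,v,w,h,W,H:cv2.resize(cv2.imread(f)[v-h//2:v+h//2,u-w//2:u+w//2],(W,H),interpolation=cv2.INTER_CUBIC)
cv2.imwrite("pics/t9.png",np.hstack([cr("pics/scene9.png",325,250,240,300,400,500),cr("pics/side9.png",310,240,240,300,400,500)]))
E
```

```text
{'eef_pos': [0.5459, 0.2378, 0.2627], 'wrist_force': [0.3439, 0.84, -0.3137], 'torque': [-0.007, -0.0204, -0.0101], 'opening': 0.993, 'grasp_force': 0.0}
scene {'fx': 518.7892, 'fy': 518.7892, 'cx': 322.5664, 'cy': 243.6108, 'origin': [0.944, -0.6116, 0.6545], 'attitude': [-0.4403, 0.8592, 0.2371, -0.1082]}
side {'fx': 484.9972, 'fy': 484.9972, 'cx': 325.4951, 'cy': 236.7722, 'origin': [0.418, 0.6275, 0.7173], 'attitude': [0.0499, -0.1276, 0.9141, -0.3816]}
```

View pics/t9.png

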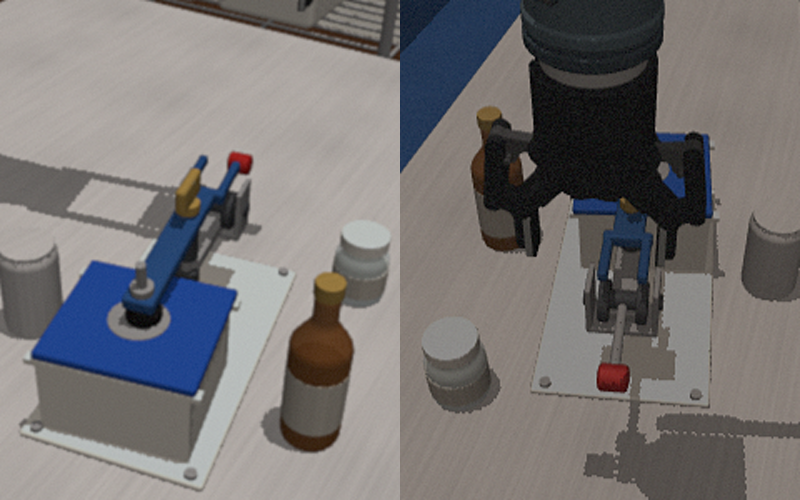

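The lever lies level, with the red grip at scene tile (240,162) and side tile (613,377). The foot is on the lid, all bystanders stand untouched and the gripper is clear.

```bash
python3 -c "
from bench import ctrl
print(ctrl.hand_in())"
```

```text
the job is handed in; nothing more can be done
None
```

The lid is clamped and the job is handed in: the nut was set so the lever bites at about 0.49 rad (target 0.491, roughly 43 N by calculation), and the lever is fully down on its stop and released. The lid, bottle, jar and can stand where they were.

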